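# Screw the paint pot shut and sort it by its thread gauge

### The arm

A 6-joint arm with a two-finger parallel gripper is mounted at the origin on the work surface. World frame = base frame: x ahead of the robot, y to its left, z up, the work surface at z = 0. Lengths are in m, angles in rad, forces in N, time in s.
With the tool pointing down it reaches from about 0.4 to 0.825 m from the base axis. Payload 7 kg.
Tool frame: the origin (TCP) lies on the front face of the gripper's body, between the roots of the fingers; the fingertips stand 66 mm ahead of it and the grasp point (between the pads) lies 47 mm ahead of it; z points along the fingers, y is the line along which they close (so a half turn about z gives the same grasp; the last joint's range is limited). The gripper opens to 88 mm and grips with 3 to 60 N. Pads are 19 mm wide; open, the fingers measure 130 mm over their backs; the gripper's body (78 mm by 193 mm) begins 47 mm behind the grasp point.
Start: joints at [1.552, 0.359, 0.012, 0, -1.224, -0.288], TCP at [0.204, 0.643, 0.292] pointing down, gripper open.
Joint ranges: [-3.07, 3.07], [-1.43, 2.12], [-1.02, 1.25], [-3.03, 1.67], [-3.05, -0], [-3.03, 3.03]. Speed limits (rad/s): [2.39, 2.39, 3.01, 3.14, 3.14, 3.14].

### API

Orientations are given as [roll, pitch, yaw] about the fixed x, y, z axes, in that order (R = Rz(yaw) Ry(pitch) Rx(roll)).
In Python, from cell import env gives the robot as it stands.
- The arm moves only by the tool servo_tool, never from a script. Its argument "series" is one flat list of numbers, 5 for each row, row after row: the shift along the tool's x, y, z in mm, then the turn about the tool's z in rad, then the opening, from 0 (shut) to 1 (fully open). In form: [x, y, z, yaw, grip, x, y, z, yaw, grip, ...]. A call has 1 to 8 rows; each row shifts and turns the commanded pose from where the row before left it, along the tool's axes as they then stand; what a row does not reach is not made up. A row lasts 1/8 s, in which the tool goes at most 62.5 mm and 10.7 degrees, less where a joint would pass 70% of its speed; a pose out of reach is approached as far as the arm can. A call with a gripper value outside its range is refused whole. The fingers move at their own pace and stop on an object; "newtons" is the grip in N (left out, the last holds). Time passes only in rows, so rows that do not move let the fingers close. It gives the time, the measured TCP pose, the force, the opening and the grip force at its end, in the units of the state.
- env.read_state(): the state, without advancing time (a new reading comes with each control period).
- env.capture(name): name is "side" or "top"; returns a dict with "pixels" (420x560x3 uint8, red, green, blue), "fx", "fy", "cx", "cy" (pixels), "eye" and "attitude" of the camera in the world. Camera axes: x right, y up, looking along -z (the intrinsics and any distortion apply to the point x, -y, -z); pixel columns grow to the right and rows downward; lengths in m; the calibration is good to about 2 mm. A picture is of the moment at which its call begins. There is no depth.
- env.sign_off(): hands the job in; it is judged then, once.
Trained networks look in a picture, given as the dict that the camera call returned (one of the last four; its "shot" number tells which), for a name from the list of things; names that differ only in an ending like _2 or _b are one class to them, and where a whole thing is asked for, a point or a joint stands for the part that bears it (a point fixed in the world has none). Each returns a list of dicts, best first, with "p" (0 to 1); they miss things now and then, are a little off and sometimes report something else, mostly with a low value. They report only what shows in the picture. A call takes as long as a camera call. They do not tell look-alikes from the thing itself.
- env.find_in(picture, label): "box" ([left, top, right, bottom] in pixels, round what is visible of it).
- env.cut_out(picture, label): "mask" (420x560 bool, what is visible of it) and "box" ([left, top, right, bottom] in pixels, round what is visible of it).
The state is a dict: "time_s": time; "joints": joint angles; "joint_velocities": joint speeds; "joint_torque": joint torques, N m; "position": TCP position; "tcp_rot": TCP orientation; "contact_force": force on the tool from outside, world axes, zero at the start; "ft_torque": the same for the moment, N m; "gripper_width": finger opening in m; "grasp_force": force on a finger pad.
Only numpy, scipy, OpenCV 4.12 (cv2) and the standard library are available. Lean on these libraries where they do the work, as an engineer would, in place of code of your own. Each camera call takes 0.05 s, during which the arm holds its last target. There are 200 camera calls.

### The job

Screw the red lid of the square paint pot down (clockwise seen from above, by its steel bar) until it either sits fully home on the yellow gauge ring or firmly binds part-way on dried paint in the thread; feel for the stop and do not force it. Then lift the pot out of its holder and stand it upright in the green tray if the lid went fully home, or in the orange tray if it bound short of the ring, leave the lid as it is, and leave everything else on the bench where it stands.

Things in the scene. Friction and masses are not known exactly. Their poses are not given: they have to be found in the camera images.
- pot: Square white paint pot with a blue band, 84 x 84 mm, 78 mm tall, then a yellow round gauge ring (78 mm across) whose top is 83 mm above the underside, and a threaded neck. 0.5 to 0.85 kg with its lid. Origin: centre of its underside; z up. It starts in the holder, standing on the holder's plate.
- lid: Red screw lid, 68 mm across, 24 mm tall, steel T-bar on top. Origin: centre of its lower rim, on the screw axis; z up; x along the bar. Starts 91 to 93 mm above the pot's underside. Clockwise from above lowers it 1.9 mm per rad (12 mm a turn); friction 0.06 N m, so 1.5 N at 40 mm from the axis turns it. It stays where it is left.
- bar_end (a point): Centre of one end of the lid's bar, 45 mm from the axis along the lid's +x; both ends look alike (black tips). The bar is 110 mm long, 16 mm wide, 16 mm tall, its mid-line 48 mm above the lid's origin, on a central stem 12 mm across: it overhangs the lid 20 mm at each end and is 16 mm clear above the lid's top.
- ring_top (a point): Centre of the top of the yellow gauge ring, fixed to the pot, 83 mm above its underside. Fully home, the lid's origin meets this point (after 4 to 5.2 rad in all) and the lid stops hard. In about half of the pots, hidden dried paint stops it hard earlier, 2.5 to 6 mm above this point.
- holder: Fixed pot holder: plywood plate 130 x 130 mm, 10 mm thick, with four upright steel corner angles reaching 70 mm above the table; the square inside is 88 mm wide (2 mm play each side), open upward. It keeps the pot from turning or tipping; lift the pot by 65 mm to clear it. Origin: centre of the underside.
- ready_tray: Fixed green tray, 170 x 170 mm outside, 5 mm walls, rim 20 mm above the table, floor 5 mm above the table; for pots whose lid went fully home. Origin: centre of the underside.
- wash_tray: Fixed orange tray, same size as the green one; for pots whose lid bound short of the ring. Origin: centre of the underside.
- jar_yellow: Bystander: glass jar with yellow cap, 64 mm across, 85 mm tall. Origin: centre of underside.
- jar_green: Bystander: glass jar with green cap, 64 mm across, 85 mm tall. Origin: centre of underside.
- mug: Bystander: white mug, 76 mm across, 85 mm tall. Origin: centre of underside.
- brush: Bystander: brush 200 mm long lying between the holder and a tray. Origin: mid-length, underside; x along it, handle to -x.
- spatula: Bystander: spatula 200 mm long lying between the holder and a tray. Origin: mid-length, underside; x along it, handle to -x.
- wood_block: Bystander: wood block 110 x 45 x 35 mm. Origin: centre of underside.
- can: Bystander: steel can 66 mm across, 100 mm tall. Origin: centre of underside.
There are look-alikes about, which are no part of the job. What is shaped like the pot but purple is not meant.

How it is judged:
By the outcome, as a careful person would: the job done as asked, in the order asked, and still so for the second after the job is handed in, with the robot touching nothing.
It also fails if it takes over 64 s, if anything falls off the work surface, if the arm or the gripper's body presses on something with over 40 N, if the wrist force passes 120 N, or if a joint passes its speed limit or range.

## Working session

There is one attempt and no reset: what is moved stays moved. The work goes in short steps, Python scripts to look and compute and a tool call to move; the robot and the scene stay as the last step left them, time stands still between calls to the robot, and variables do not carry over. Pictures are saved under pics/ and viewed, at most 10 in all, crops included, and the job is handed in when it is done.

Besides the shell and the picture viewer there is one more tool, called after "Emit:" as name(argument=value, ...), one argument or row to a line, values as JSON. servo_tool: Moves the arm, as the interface text tells. Its arguments: {"type":"object","properties":{"series":{"type":"array"},"newtons":{"type":"number"}},"required":["series"]}

```bash
mkdir -p pics; cat > h.py <<'E'
import numpy as np, cv2
from cell import env
from scipy.spatial.transform import Rotation as R
def cap(n,f=None):
    p=env.capture(n)
    if f: cv2.imwrite('pics/'+f,p['pixels'][:,:,::-1])
    return p
def att(p):
    a=np.array(p['attitude'],float)
    if a.shape==(3,3): return a
    return R.from_euler('xyz',a).as_matrix() if a.size==3 else R.from_quat(a).as_matrix()
def ray(p,u,v):
    d=np.array([(u-p['cx'])/p['fx'],-(v-p['cy'])/p['fy'],-1.])
    return np.array(p['eye']),att(p)@d
def atz(p,u,v,z):
    e,d=ray(p,u,v); return e+d*(z-e[2])/d[2]
def proj(p,X):
    c=att(p).T@(np.array(X)-np.array(p['eye'])); return p['cx']+p['fx']*c[0]/-c[2], p['cy']-p['fy']*c[1]/-c[2]
E
python3 - <<'E'
from h import *
for n in ('top','side'):
    p=cap(n,n+'0.png'); print(n,{k:v for k,v in p.items() if k!='pixels'})
    for l in ('pot','lid','bar_end','holder','ready_tray','wash_tray'):
        print(l,[(np.round(d['box']).tolist(),round(d['p'],2)) for d in env.find_in(p,l)][:4])
print(env.read_state())
E
```

```text
top {'fx': 415.76254313013186, 'fy': 415.76254313013186, 'cx': 272.3720827028232, 'cy': 210.76551311559854, 'eye': array([ 0.44457912, -0.01937113,  1.08990207]), 'attitude': array([ 0.15130953,  0.02479352, -1.57584147]), 'shot': 1}
pot [([268.0, 216.0, 308.0, 261.0], 0.79), ([256.0, 288.0, 302.0, 336.0], 0.64)]
lid [([260.0, 298.0, 302.0, 336.0], 0.97), ([273.0, 216.0, 300.0, 261.0], 0.95), ([361.0, 198.0, 430.0, 264.0], 0.64)]
bar_end [([274.0, 218.0, 304.0, 261.0], 0.92), ([263.0, 300.0, 301.0, 334.0], 0.6)]
holder [([259.0, 216.0, 321.0, 269.0], 0.79), ([273.0, 218.0, 301.0, 261.0], 0.57)]
ready_tray [([359.0, 197.0, 428.0, 266.0], 0.86)]
wash_tray [([113.0, 236.0, 181.0, 307.0], 0.69)]
side {'fx': 495.6210294097484, 'fy': 495.6210294097484, 'cx': 297.9581080271169, 'cy': 215.34853035230466, 'eye': array([ 0.15991828, -0.95981585,  0.74611059]), 'attitude': array([ 1.04277938,  0.01913947, -0.43185119]), 'shot': 2}
pot [([254.0, 217.0, 302.0, 280.0], 0.92), ([182.0, 232.0, 236.0, 303.0], 0.91)]
lid [([179.0, 228.0, 229.0, 266.0], 0.93), ([258.0, 215.0, 304.0, 246.0], 0.67)]
bar_
[... 290 characters left out ...]
rray([ 1.55209957e+00,  3.58535862e-01,  1.18783174e-02, -7.97223667e-06,
       -1.22410082e+00, -2.88080357e-01]), 'joint_velocities': array([ 4.57083866e-05,  2.02810344e-04, -5.94827275e-04, -1.66696205e-03,
       -1.87345300e-04, -8.62259389e-04]), 'joint_torque': array([ 1.00769881e-03, -5.82153404e+01,  2.93251759e+01,  7.00127631e+00,
        1.26291873e-02, -8.55892210e-06]), 'position': array([0.2038628 , 0.64343814, 0.29219186]), 'tcp_rot': array([-3.14155838e+00,  1.79756336e-05, -3.06779827e-01]), 'contact_force': array([ 1.18188004, -0.12874423,  0.52800511]), 'ft_torque': array([-0.08024386,  0.02520069, -0.04880975]), 'grasp_force': 0.0, 'gripper_width': 0.08749642435911703}
```

```bash
python3 - <<'E'
import cv2,numpy as np
t=cv2.imread('pics/top0.png');s=cv2.imread('pics/side0.png')
a=cv2.resize(t[170:350,90:450],(800,400)); b=cv2.resize(s[180:400,150:420],None,fx=2.9,fy=2.7)
cv2.imwrite('pics/c1.png',cv2.resize(np.hstack([t[190:350,180:340],s[200:360,150:310]]),(800,400),interpolation=cv2.INTER_CUBIC))
E
```

```text
(no output)
```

View pics/top0.png

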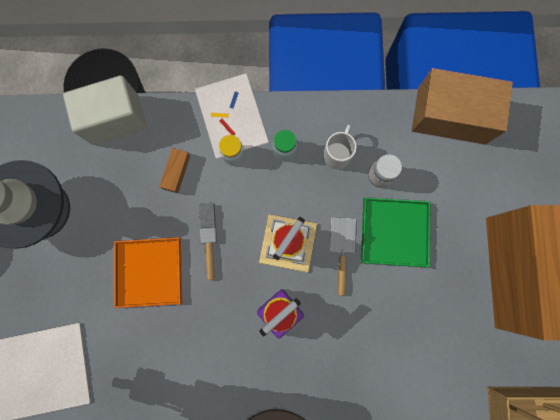

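View pics/side0.png

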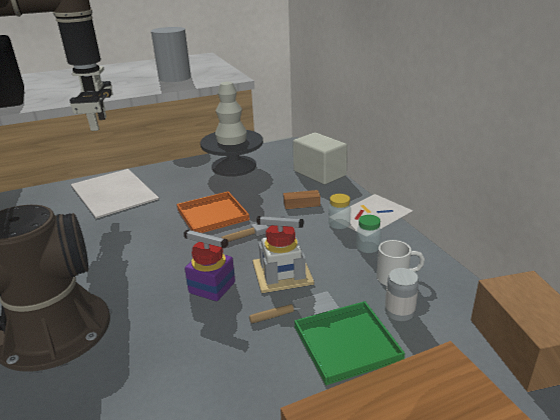

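View pics/c1.png

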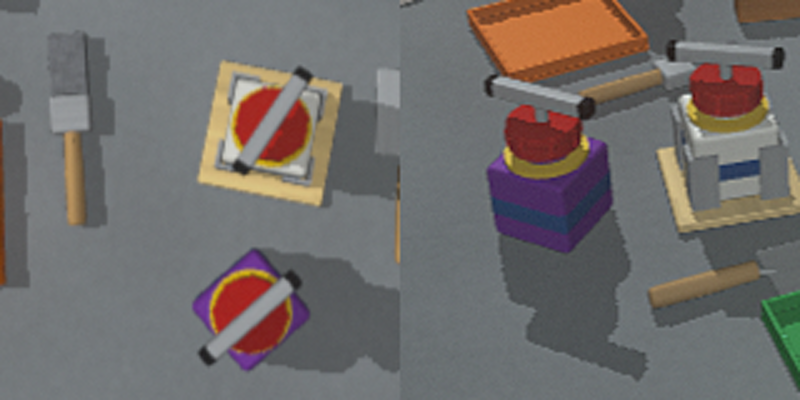

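The white pot stands in the holder at top (289,240) and side (281,255). The one thing that could be taken for it is the purple pot at top (280,314) and side (209,265). The close crop confirms the white pot with the blue band in the plywood holder, so I choose that one. Green tray: top (396,232). Orange tray: top (148,272).

```bash
python3 - <<'E'
from h import *
p=cap('top'); q=cap('side')
a=atz(p,301.2,219.6,.150);b=atz(p,277.2,255.6,.150)
print('bar',a,b,(a+b)/2,np.linalg.norm(a-b),np.arctan2(*(a-b)[[1,0]]))
c=[atz(p,180+u/2.5,190+v/2.5,.01) for u,v in ((221,60),(343,84),(320,206),(199,182))]
print('holder',np.mean(c,0)); e=c[1]-c[0]; print(np.linalg.norm(e),np.arctan2(e[1],e[0]))
# side check: bar tips in crop (672-400,52),(778-400,57)
for X in (a,b): print('bar tip in side',proj(q,X))
for l,px in (('ready_tray',0),('wash_tray',0)):
    for pic in (p,q):
        d=env.cut_out(pic,l)
        if d:
            m=d[0]['mask'].astype(np.uint8); (u,v),_,_=cv2.minAreaRect(cv2.findNonZero(m)); h=cv2.minAreaRect(cv2.findNonZero(m))
            print(l,d[0]['p'],h,atz(pic,u,v,.012))
E
```

```text
bar [ 0.56713027 -0.06231905  0.15      ] [ 0.48591904 -0.00713673  0.15      ] [ 0.52652466 -0.03472789  0.15      ] 0.09818529626687435 -0.5968287127901577
holder [ 0.52450362 -0.03424059  0.01      ]
0.12999812785520276 -1.7753289826097283
bar tip in side (np.float64(300.3623939988803), np.float64(223.2632666896833))
bar tip in side (np.float64(259.1893762312183), np.float64(220.39098519649602))
ready_tray 0.89 ((395.9283752441406, 231.57972717285156), (69.07434844970703, 68.49310302734375), 1.3322197198867798) [ 0.55188402 -0.31259881  0.012     ]
ready_tray 0.75 ((348.95001220703125, 340.3499755859375), (70.83501434326172, 95.18455505371094), 71.56504821777344) [ 0.55485764 -0.31874185  0.012     ]
wash_tray 0.6 ((146.9927978515625, 271.6251525878906), (68.23737335205078, 67.25679016113281), 88.8982925415039) [0.45282507 0.3315545  0.012     ]
wash_tray 0.94 ((212.1414794921875, 211.7452850341797), (34.20277786254883, 64.69683074951172), 74.05460357666016) [0.45290193 0.32418861 0.012     ]
```

Emit:
servo_tool(
  series=[32, 34, 0, 0, 1, 32, 34, 0, 0, 1, 32, 34, 0, 0, 1, 32, 34, 0, 0, 1, 32, 34, 0, 0, 1, 32, 34, 0, 0, 1, 32, 34, 0, 0, 1, 32, 34, 0, 0, 1],
  newtons=20,
)

```text
time_s: 2.0
position: [0.3662, 0.3055, 0.2925]
tcp_rot: [-3.141, -0.0, -0.306]
contact_force: [0.9, -0.3, 0.1]
gripper_width: 0.0873
grasp_force: 0.0
```

Emit:
servo_tool(
  series=[32, 34, 0, 0, 1, 32, 34, 0, 0, 1, 32, 34, 0, 0, 1, 32, 34, 0, 0, 1, 32, 34, 0, 0, 1, 32, 34, 0, 0, 1, 0, 0, 0, 0.15, 1, 0, 0, 0, 0.14, 1],
)

```text
time_s: 3.0
position: [0.4874, 0.0535, 0.2922]
tcp_rot: [-3.142, -0.0, -0.603]
contact_force: [-0.4, 0.4, 1.0]
gripper_width: 0.0877
grasp_force: 0.0
```

```bash
cat > go.py <<'E'
import sys
from h import *
# tool-frame shift (mm) to world target x y z yaw
s=env.read_state(); t=np.array([float(x) for x in sys.argv[1:4]])
Rm=R.from_euler('xyz',s['tcp_rot']).as_matrix()
print('t',s['time_s'],'pos',s['position'].round(4),'yaw',s['tcp_rot'][2].round(4),'q',s['joints'].round(2),'F',s['contact_force'].round(1),'M',s['ft_torque'].round(2))
print('shift mm',(Rm.T@(t-s['position'])*1000).round(1))
if len(sys.argv)>4: print('turn',s['tcp_rot'][2]-float(sys.argv[4]))
E
python3 go.py .5265 -.0345 .26 -.597
```

```text
t 3.0 pos [0.4874 0.0535 0.2922] yaw -0.6034 q [ 0.51  0.05 -0.38 -0.   -1.14  0.46] F [-0.4  0.4  1. ] M [ 0.05 -0.01 -0.02]
shift mm [82.1 50.3 32.2]
turn -0.00636117008547088
```

Emit:
servo_tool(
  series=[27, 17, 6, 0, 1, 27, 17, 6, 0, 1, 28, 16, 6, 0, 1, 0, 0, 7, 0, 1, 0, 0, 7, 0, 1, 0, 0, 0, 0, 1],
)

```text
time_s: 3.75
position: [0.5264, -0.0326, 0.2597]
tcp_rot: [3.141, 0.001, -0.596]
contact_force: [-0.1, -0.6, -0.8]
gripper_width: 0.0877
grasp_force: 0.0
```

```bash
python3 go.py .5265 -.0345 .199 -.597; python3 - <<'E'
from h import *
p=cap('top');q=cap('side')
cv2.imwrite('pics/c2.png',cv2.resize(np.hstack([p['pixels'][180:300,230:350],q['pixels'][150:310,200:360][20:140,20:140]]),(800,400),interpolation=cv2.INTER_CUBIC)[:,:,::-1])
E
```

```text
t 3.75 pos [ 0.5264 -0.0326  0.2597] yaw -0.5962 q [ 0.31  0.14 -0.36 -0.   -1.07  0.66] F [-0.1 -0.6 -0.8] M [-0.02  0.03 -0.03]
shift mm [ 1.2  1.5 60.7]
turn 0.0007927962931235655
```

View pics/c2.png

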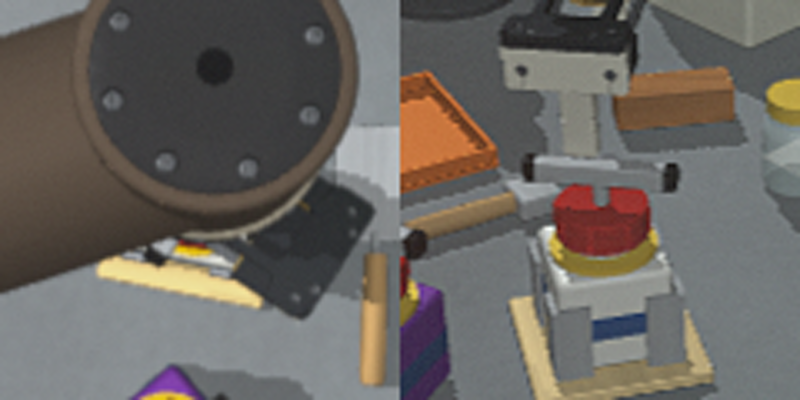

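The side crop shows the gripper squarely over the bar (about 605,172 in the crop), with the fingers straddling it. I'll go down and close.

Emit:
servo_tool(
  series=[1, 1.5, 15, 0, 1, 0, 0, 15, 0, 1, 0, 0, 15, 0, 1, 0, 0, 15, 0, 1, 0, 0, 0, 0, 1, 0, 0, 0, 0, 0, 0, 0, 0, 0, 0, 0, 0, 0, 0, 0],
  newtons=20,
)

```text
time_s: 4.85
position: [0.5271, -0.0348, 0.2006]
tcp_rot: [-3.141, -0.001, -0.597]
contact_force: [-0.8, 0.5, -0.2]
gripper_width: 0.0634
grasp_force: 0.0
```

Emit:
servo_tool(
  series=[0, 0, 0, 0, 0, 0, 0, 0, 0, 0],
)

```text
time_s: 5.1
position: [0.5269, -0.0349, 0.2003]
tcp_rot: [-3.141, -0.0, -0.597]
contact_force: [0.0, 0.0, 0.4]
gripper_width: 0.0432
grasp_force: 0.0
```

```bash
python3 go.py .5265 -.0345 .199 -.597
```

```text
t 5.1 pos [ 0.5269 -0.0349  0.2003] yaw -0.5968 q [ 0.31  0.2  -0.44  0.   -0.93  0.67] F [0.  0.  0.4] M [ 0.01  0.01 -0.03]
shift mm [-0.6 -0.   1.3]
turn 0.00023086414575756997
```

Emit:
servo_tool(
  series=[0, 0, 1, 0, 0, 0, 0, 0, 0, 0, 0, 0, 0, 0, 0, 0, 0, 0, 0, 0],
)

```text
time_s: 5.6
position: [0.5272, -0.0346, 0.1992]
tcp_rot: [-3.141, -0.0, -0.597]
contact_force: [1.6, 2.1, -1.0]
gripper_width: 0.0158
grasp_force: 20.0
```

Emit:
servo_tool(
  series=[0, 0, 0.2, 0.12, 0, 0, 0, 0.2, 0.12, 0, 0, 0, 0.2, 0.12, 0, 0, 0, 0.2, 0.12, 0],
)

```text
time_s: 6.1
position: [0.5266, -0.0352, 0.1982]
tcp_rot: [3.141, -0.0, -1.081]
contact_force: [-0.3, -0.8, 0.2]
gripper_width: 0.0158
grasp_force: 20.0
```

```bash
python3 go.py .5265 -.0345 .199 -.597
```

```text
t 6.1 pos [ 0.5266 -0.0352  0.1982] yaw -1.0807 q [ 0.31  0.2  -0.44  0.   -0.93  0.18] F [-0.3 -0.8  0.2] M [-0.23  0.08  0.04]
shift mm [-0.6 -0.2 -0.8]
turn -0.4836692662361388
```

Emit:
servo_tool(
  series=[0, 0, 0.2, 0.1, 0, 0, 0, 0.2, 0.1, 0, 0, 0, 0.2, 0.1, 0, 0, 0, 0.2, 0.1, 0, 0, 0, 0.2, 0.1, 0],
)

```text
time_s: 6.72
position: [0.526, -0.0353, 0.1972]
tcp_rot: [3.14, -0.001, -1.58]
contact_force: [-2.5, -0.4, 2.0]
gripper_width: 0.0162
grasp_force: 20.0
```

```bash
python3 go.py .5265 -.0345 .199 -.597
```

```text
t 6.725 pos [ 0.526  -0.0353  0.1972] yaw -1.5801 q [ 0.31  0.2  -0.44  0.   -0.93 -0.31] F [-2.5 -0.4  2. ] M [-0.06  1.02  0.01]
shift mm [-0.8 -0.5 -1.8]
turn -0.9831088046922591
```

Emit:
servo_tool(
  series=[0, 0, 0.2, 0.1, 0, 0, 0, 0.2, 0.1, 0, 0, 0, 0.2, 0.1, 0],
)

```text
time_s: 7.1
position: [0.5258, -0.0353, 0.1967]
tcp_rot: [3.14, -0.001, -1.88]
contact_force: [-4.0, 0.5, 4.5]
gripper_width: 0.0159
grasp_force: 20.0
```

```bash
python3 go.py .5265 -.0345 .199 -.597
```

```text
t 7.1 pos [ 0.5258 -0.0353  0.1967] yaw -1.88 q [ 0.31  0.2  -0.44  0.   -0.93 -0.61] F [-4.   0.5  4.5] M [0.23 1.5  0.1 ]
shift mm [-0.9 -0.4 -2.3]
turn -1.2830478384760302
```

Emit:
servo_tool(
  series=[0, 0, 0, 0, 0.3, 0, 0, 0, 0, 0.3],
)

```text
time_s: 7.35
position: [0.5271, -0.0349, 0.1968]
tcp_rot: [-3.141, 0.0, -1.875]
contact_force: [-0.3, -1.2, 0.4]
gripper_width: 0.0252
grasp_force: 0.0
```

```bash
python3 go.py .5265 -.0345 .199 -.597
```

```text
t 7.35 pos [ 0.5271 -0.0349  0.1968] yaw -1.8745 q [ 0.31  0.2  -0.44  0.   -0.93 -0.61] F [-0.3 -1.2  0.4] M [ 0.09 -0.03  0.03]
shift mm [-0.2  0.7 -2.2]
turn -1.2775361336329158
```

Emit:
servo_tool(
  series=[0, 0, 0, 0, 0, 0, 0, 0, 0, 0, 0, 0, 0, 0, 0],
)

```text
time_s: 7.72
position: [0.5265, -0.0348, 0.1967]
tcp_rot: [3.141, -0.0, -1.877]
contact_force: [-3.4, 0.8, 2.4]
gripper_width: 0.0156
grasp_force: 20.0
```

```bash
python3 go.py .5265 -.0345 .199 -.597
```

```text
t 7.725 pos [ 0.5265 -0.0348  0.1967] yaw -1.8765 q [ 0.31  0.2  -0.44 -0.   -0.93 -0.61] F [-3.4  0.8  2.4] M [ 0.76  1.08 -0.04]
shift mm [-0.2  0.1 -2.3]
turn -1.2795378274483313
```

Emit:
servo_tool(
  series=[0, 1.5, 0, 0, 0, 0, 0, 0, 0, 0],
)

```text
time_s: 7.98
position: [0.5255, -0.0344, 0.1965]
tcp_rot: [-3.141, 0.0, -1.877]
contact_force: [0.4, -0.2, -3.2]
gripper_width: 0.0158
grasp_force: 20.0
```

```bash
python3 go.py .5265 -.0345 .199 -.597
```

```text
t 7.975 pos [ 0.5255 -0.0344  0.1965] yaw -1.8767 q [ 0.31  0.2  -0.45  0.   -0.92 -0.61] F [ 0.4 -0.2 -3.2] M [-0.01 -0.41 -0.07]
shift mm [-0.2 -0.9 -2.5]
turn -1.2796943359935624
```

Lateral force relieved. I'll continue, checking after each short stretch.

Emit:
servo_tool(
  series=[0, 0, 0.2, 0.1, 0, 0, 0, 0.2, 0.1, 0, 0, 0, 0.2, 0.1, 0],
)

```text
time_s: 8.35
position: [0.5255, -0.0344, 0.196]
tcp_rot: [3.141, -0.0, -2.18]
contact_force: [-1.4, 1.9, -1.8]
gripper_width: 0.0162
grasp_force: 20.0
```

```bash
python3 go.py .5265 -.0345 .199 -.597
```

```text
t 8.35 pos [ 0.5255 -0.0344  0.196 ] yaw -2.1799 q [ 0.31  0.2  -0.45 -0.   -0.92 -0.92] F [-1.4  1.9 -1.8] M [ 0.29 -0.02  0.09]
shift mm [-0.5 -0.9 -3. ]
turn -1.582917546320457
```

Emit:
servo_tool(
  series=[0, 0, 0.2, 0.1, 0, 0, 0, 0.2, 0.1, 0, 0, 0, 0.2, 0.1, 0],
)

```text
time_s: 8.72
position: [0.5257, -0.0343, 0.1954]
tcp_rot: [-3.142, 0.0, -2.48]
contact_force: [0.1, 1.6, -1.4]
gripper_width: 0.0159
grasp_force: 20.0
```

```bash
python3 go.py .5265 -.0345 .199 -.597
```

```text
t 8.725 pos [ 0.5257 -0.0343  0.1954] yaw -2.4799 q [ 0.31  0.2  -0.45 -0.   -0.92 -1.22] F [ 0.1  1.6 -1.4] M [ 0.51 -0.13  0.11]
shift mm [-0.5 -0.7 -3.6]
turn -1.8828514848027438
```

Emit:
servo_tool(
  series=[0, 0, 0.2, 0.1, 0, 0, 0, 0.2, 0.1, 0, 0, 0, 0.2, 0.1, 0],
)

```text
time_s: 9.1
position: [0.5256, -0.0342, 0.1949]
tcp_rot: [3.141, 0.0, -2.78]
contact_force: [-0.8, 2.3, -2.0]
gripper_width: 0.0157
grasp_force: 20.0
```

```bash
python3 go.py .5265 -.0345 .199 -.597
```

```text
t 9.1 pos [ 0.5256 -0.0342  0.1949] yaw -2.7799 q [ 0.31  0.2  -0.45 -0.   -0.92 -1.52] F [-0.8  2.3 -2. ] M [0.84 0.11 0.04]
shift mm [-0.8 -0.6 -4.1]
turn -2.1828709107671034
```

Emit:
servo_tool(
  series=[0, 0, 0.2, 0.1, 0, 0, 0, 0.2, 0.1, 0, 0, 0, 0.2, 0.1, 0],
)

```text
time_s: 9.48
position: [0.5255, -0.0341, 0.1943]
tcp_rot: [3.141, -0.0, -3.08]
contact_force: [-2.0, 3.0, -1.1]
gripper_width: 0.0154
grasp_force: 20.0
```

```bash
python3 go.py .5265 -.0345 .199 -.597
```

```text
t 9.475 pos [ 0.5255 -0.0341  0.1943] yaw -3.0798 q [ 0.31  0.2  -0.45 -0.   -0.92 -1.82] F [-2.   3.  -1.1] M [1.2  0.32 0.11]
shift mm [-1.  -0.5 -4.7]
turn -2.4828440486266596
```

Emit:
servo_tool(
  series=[0.5, 1, 0.2, 0.1, 0, 0, 0, 0.2, 0.1, 0, 0, 0, 0.2, 0.1, 0],
)

```text
time_s: 9.85
position: [0.5253, -0.0335, 0.1937]
tcp_rot: [-3.142, 0.001, 2.903]
contact_force: [0.6, -0.1, -2.2]
gripper_width: 0.0161
grasp_force: 20.0
```

```bash
python3 go.py .5265 -.0345 .199 -.597
```

```text
t 9.85 pos [ 0.5253 -0.0335  0.1937] yaw 2.9034 q [ 0.31  0.2  -0.45  0.   -0.92 -2.12] F [ 0.6 -0.1 -2.2] M [ 0.   -0.44  0.03]
shift mm [-1.4 -0.7 -5.3]
turn 3.500417590541466
```

Emit:
servo_tool(
  series=[0, 0, 0.2, 0.1, 0, 0, 0, 0.2, 0.1, 0, 0, 0, 0.2, 0.1, 0],
)

```text
time_s: 10.22
position: [0.5253, -0.0333, 0.1931]
tcp_rot: [3.141, 0.001, 2.604]
contact_force: [0.9, -0.1, -2.1]
gripper_width: 0.0157
grasp_force: 20.0
```

```bash
python3 go.py .5265 -.0345 .199 -.597
```

```text
t 10.225 pos [ 0.5253 -0.0333  0.1931] yaw 2.6035 q [ 0.31  0.2  -0.45  0.   -0.92 -2.42] F [ 0.9 -0.1 -2.1] M [ 0.26 -0.37  0.14]
shift mm [-1.6 -0.4 -5.9]
turn 3.200501036572196
```

Emit:
servo_tool(
  series=[0, 0, 0.2, 0.1, 0, 0, 0, 0.2, 0.1, 0],
)

```text
time_s: 10.48
position: [0.5254, -0.0332, 0.1928]
tcp_rot: [3.141, 0.0, 2.403]
contact_force: [-0.0, 1.3, -2.3]
gripper_width: 0.0159
grasp_force: 20.0
```

```bash
python3 go.py .5265 -.0345 .199 -.597
```

```text
t 10.475 pos [ 0.5254 -0.0332  0.1928] yaw 2.4035 q [ 0.31  0.2  -0.45  0.   -0.91 -2.62] F [-0.   1.3 -2.3] M [ 0.43 -0.45  0.1 ]
shift mm [-1.7 -0.2 -6.2]
turn 3.0004778130399727
```

Emit:
servo_tool(
  series=[0, 0, 0.2, 0.1, 0, 0, 0, 0.2, 0.1, 0],
)

```text
time_s: 10.72
position: [0.5255, -0.0332, 0.1924]
tcp_rot: [3.141, 0.0, 2.204]
contact_force: [0.6, 0.6, -2.7]
gripper_width: 0.0159
grasp_force: 20.0
```

```bash
python3 go.py .5265 -.0345 .199 -.597
```

```text
t 10.725 pos [ 0.5255 -0.0332  0.1924] yaw 2.2035 q [ 0.31  0.21 -0.45  0.   -0.91 -2.82] F [ 0.6  0.6 -2.7] M [ 0.51 -0.51  0.04]
shift mm [-1.7  0.1 -6.6]
turn 2.8005140230983057
```

Emit:
servo_tool(
  series=[0, 0, 0, 0, 0.5, 0, 0, 0, 0, 0.5, 0, 0, -10, 0, 0.5, 0, 0, -15, 0, 0.5, 0, 0, -15, 0, 0.5, 0, 0, 0, -0.175, 0.5, 0, 0, 0, -0.175, 0.5, 0, 0, 0, -0.175, 0.5],
)

```text
time_s: 11.72
position: [0.5252, -0.0334, 0.2336]
tcp_rot: [3.141, 0.001, 2.737]
contact_force: [0.2, -0.5, 0.2]
gripper_width: 0.0437
grasp_force: 0.0
```

Emit:
servo_tool(
  series=[0, 0, 0, -0.175, 0.5, 0, 0, 0, -0.175, 0.5, 0, 0, 0, -0.175, 0.5, 0, 0, 0, -0.175, 0.5, 0, 0, 0, -0.175, 0.5, 0, 0, 0, -0.175, 0.5, 0, 0, 0, -0.175, 0.5, 0, 0, 0, -0.175, 0.5],
)

```text
time_s: 12.72
position: [0.5252, -0.0334, 0.2336]
tcp_rot: [-3.141, 0.001, -2.146]
contact_force: [0.2, -0.2, 0.3]
gripper_width: 0.0434
grasp_force: 0.0
```

Emit:
servo_tool(
  series=[0, 0, 0, -0.175, 0.5, 0, 0, 0, -0.175, 0.5, 0, 0, 0, -0.175, 0.5, 0, 0, 0, -0.175, 0.5, 0, 0, 0, -0.175, 0.5, 0, 0, 0, -0.175, 0.5, 0, 0, 0, -0.165, 0.5, 0, 0, 0, 0, 0.5],
)

```text
time_s: 13.72
position: [0.5252, -0.0334, 0.2334]
tcp_rot: [-3.14, -0.0, -0.938]
contact_force: [0.1, -0.8, -0.4]
gripper_width: 0.0441
grasp_force: 0.0
```

```bash
python3 go.py .5255 -.0332 .1924 -.938
```

```text
t 13.725 pos [ 0.5252 -0.0334  0.2334] yaw -0.9377 q [ 0.31  0.16 -0.4   0.   -1.01  0.32] F [ 0.1 -0.8 -0.4] M [0.02 0.03 0.01]
shift mm [ 0.  -0.3 41. ]
turn 0.0002659646094584911
```

Emit:
servo_tool(
  series=[0, 0, 20, 0, 0.5, 0, 0, 20, 0, 0.5, 0, 0, 0.5, 0, 0, 0, 0, 0, 0, 0, 0, 0, 0, 0, 0, 0, 0, 0, 0, 0, 0, 0, 0, 0, 0],
)

```text
time_s: 14.6
position: [0.5256, -0.0331, 0.1927]
tcp_rot: [-3.14, -0.001, -0.937]
contact_force: [0.1, 2.8, 4.7]
gripper_width: 0.0156
grasp_force: 20.0
```

```bash
python3 go.py .5255 -.0332 .1924 -.938
```

```text
t 14.6 pos [ 0.5256 -0.0331  0.1927] yaw -0.9367 q [ 0.31  0.2  -0.45  0.   -0.91  0.32] F [0.1 2.8 4.7] M [ 0.86 -0.06 -0.01]
shift mm [-0.   0.1  0.3]
turn 0.0013009658329878881
```

Emit:
servo_tool(
  series=[0, 0, 0.2, 0.1, 0, 0, 0, 0.2, 0.1, 0],
)

```text
time_s: 14.85
position: [0.5257, -0.0331, 0.1924]
tcp_rot: [-3.14, -0.0, -1.14]
contact_force: [-0.3, 3.4, 5.3]
gripper_width: 0.0161
grasp_force: 20.0
```

```bash
python3 go.py .5255 -.0332 .1924 -.938
```

```text
t 14.85 pos [ 0.5257 -0.0331  0.1924] yaw -1.1396 q [ 0.31  0.21 -0.45  0.   -0.91  0.12] F [-0.3  3.4  5.3] M [ 0.98 -0.13  0.07]
shift mm [ 0.   0.2 -0. ]
turn -0.20158256737874747
```

Emit:
servo_tool(
  series=[-1.2, -0.5, 0.1, 0.1, 0, 0, 0, 0.2, 0.1, 0],
)

```text
time_s: 15.1
position: [0.5257, -0.0326, 0.192]
tcp_rot: [-3.14, -0.001, -1.339]
contact_force: [1.2, -3.7, 3.3]
gripper_width: 0.0158
grasp_force: 20.0
```

```bash
python3 go.py .5255 -.0332 .1924 -.938
```

```text
t 15.1 pos [ 0.5257 -0.0326  0.192 ] yaw -1.3394 q [ 0.31  0.21 -0.45  0.   -0.91 -0.08] F [ 1.2 -3.7  3.3] M [-1.21 -0.81  0.08]
shift mm [ 0.5  0.3 -0.4]
turn -0.40143979963221343
```

Emit:
servo_tool(
  series=[0, 0, 0.2, 0.1, 0, 0, 0, 0.2, 0.1, 0],
)

```text
time_s: 15.35
position: [0.5258, -0.0327, 0.1916]
tcp_rot: [-3.14, -0.001, -1.54]
contact_force: [1.9, -3.4, 4.5]
gripper_width: 0.0158
grasp_force: 20.0
```

```bash
python3 go.py .5255 -.0332 .1924 -.938
```

```text
t 15.35 pos [ 0.5258 -0.0327  0.1916] yaw -1.5396 q [ 0.31  0.21 -0.45  0.   -0.91 -0.28] F [ 1.9 -3.4  4.5] M [-1.12 -0.87  0.05]
shift mm [ 0.5  0.3 -0.8]
turn -0.6016061867022504
```

Emit:
servo_tool(
  series=[0, 0, 0.2, 0.1, 0],
)

```text
time_s: 15.48
position: [0.5258, -0.0327, 0.1915]
tcp_rot: [-3.14, -0.001, -1.64]
contact_force: [2.4, -2.9, 4.2]
gripper_width: 0.0157
grasp_force: 20.0
```

```bash
python3 go.py .5255 -.0332 .1924 -.938
```

```text
t 15.475 pos [ 0.5258 -0.0327  0.1915] yaw -1.6397 q [ 0.31  0.21 -0.45  0.   -0.91 -0.38] F [ 2.4 -2.9  4.2] M [-1.1  -0.94  0.07]
shift mm [ 0.5  0.2 -0.9]
turn -0.7016983972864199
```

Emit:
servo_tool(
  series=[0.6, -0.6, 0.1, 0.1, 0, 0, 0, 0.2, 0.1, 0],
)

```text
time_s: 15.72
position: [0.5261, -0.0329, 0.191]
tcp_rot: [-3.14, 0.0, -1.84]
contact_force: [1.1, -1.4, 4.2]
gripper_width: 0.0164
grasp_force: 20.0
```

```bash
python3 go.py .5255 -.0332 .1924 -.938
```

```text
t 15.725 pos [ 0.5261 -0.0329  0.191 ] yaw -1.8398 q [ 0.31  0.21 -0.45  0.   -0.91 -0.58] F [ 1.1 -1.4  4.2] M [-0.05 -0.47  0.06]
shift mm [ 0.5  0.5 -1.4]
turn -0.9017787830924562
```

Emit:
servo_tool(
  series=[0, 0, 0.2, 0.1, 0],
)

```text
time_s: 15.85
position: [0.5262, -0.0329, 0.1908]
tcp_rot: [-3.14, 0.0, -1.94]
contact_force: [1.1, -0.1, 3.3]
gripper_width: 0.0157
grasp_force: 20.0
```

```bash
python3 go.py .5255 -.0332 .1924 -.938
```

```text
t 15.85 pos [ 0.5262 -0.0329  0.1908] yaw -1.9397 q [ 0.31  0.21 -0.45  0.   -0.91 -0.68] F [ 1.1 -0.1  3.3] M [-0.16 -0.56  0.03]
shift mm [ 0.5  0.5 -1.6]
turn -1.00172367502964
```

Emit:
servo_tool(
  series=[0, 0, 0.2, 0.1, 0],
)

```text
time_s: 15.98
position: [0.5262, -0.0329, 0.1907]
tcp_rot: [-3.14, 0.001, -2.04]
contact_force: [3.1, -1.1, 3.5]
gripper_width: 0.0158
grasp_force: 20.0
```

```bash
python3 go.py .5255 -.0332 .1924 -.938
```

```text
t 15.975 pos [ 0.5262 -0.0329  0.1907] yaw -2.0397 q [ 0.31  0.21 -0.45  0.   -0.91 -0.78] F [ 3.1 -1.1  3.5] M [-0.28 -0.6   0.05]
shift mm [ 0.6  0.5 -1.7]
turn -1.1016788405745783
```

Emit:
servo_tool(
  series=[0, -0.4, 0.2, 0.1, 0],
)

```text
time_s: 16.1
position: [0.5264, -0.033, 0.1904]
tcp_rot: [-3.14, 0.001, -2.14]
contact_force: [-0.9, 0.7, 5.8]
gripper_width: 0.0159
grasp_force: 20.0
```

```bash
python3 go.py .5255 -.0332 .1924 -.938
```

```text
t 16.1 pos [ 0.5264 -0.033   0.1904] yaw -2.1398 q [ 0.31  0.21 -0.45  0.   -0.91 -0.88] F [-0.9  0.7  5.8] M [0.42 0.12 0.06]
shift mm [ 0.6  0.6 -2. ]
turn -1.2017682324528212
```

Emit:
servo_tool(
  series=[0, 0, 0.2, 0.1, 0],
)

```text
time_s: 16.23
position: [0.5264, -0.033, 0.1903]
tcp_rot: [-3.14, 0.001, -2.24]
contact_force: [0.1, 0.1, 5.0]
gripper_width: 0.0157
grasp_force: 20.0
```

```bash
python3 go.py .5255 -.0332 .1924 -.938
```

```text
t 16.225 pos [ 0.5264 -0.033   0.1903] yaw -2.2398 q [ 0.31  0.21 -0.45  0.   -0.91 -0.98] F [0.1 0.1 5. ] M [ 0.08 -0.25  0.04]
shift mm [ 0.7  0.6 -2.1]
turn -1.301783002547498
```

Emit:
servo_tool(
  series=[0, 0, 0.2, 0.1, 0],
)

```text
time_s: 16.35
position: [0.5264, -0.0331, 0.1901]
tcp_rot: [-3.14, 0.001, -2.339]
contact_force: [-0.4, -0.6, 5.1]
gripper_width: 0.0165
grasp_force: 20.7
```

```bash
python3 go.py .5255 -.0332 .1924 -.938
```

```text
t 16.35 pos [ 0.5264 -0.0331  0.1901] yaw -2.3392 q [ 0.31  0.21 -0.45  0.   -0.91 -1.08] F [-0.4 -0.6  5.1] M [ 0.14 -0.1   0.61]
shift mm [ 0.7  0.5 -2.3]
turn -1.4011893952541625
```

Emit:
servo_tool(
  series=[0, 0, 0, 0.03, 0, 0, 0, 0, 0, 0],
)

```text
time_s: 16.6
position: [0.5265, -0.033, 0.1901]
tcp_rot: [-3.14, 0.001, -2.366]
contact_force: [0.8, 0.1, 4.9]
gripper_width: 0.0166
grasp_force: 21.0
```

```bash
python3 go.py .5255 -.0332 .1924 -.938; python3 - <<'E'
from h import *
q=cap('side')
cv2.imwrite('pics/c3.png',cv2.resize(q['pixels'][190:310,220:340],(600,600),interpolation=cv2.INTER_CUBIC)[:,:,::-1])
E
```

```text
t 16.6 pos [ 0.5265 -0.033   0.1901] yaw -2.3656 q [ 0.31  0.21 -0.45  0.   -0.91 -1.11] F [0.8 0.1 4.9] M [ 0.13 -0.25  0.59]
shift mm [ 0.9  0.5 -2.3]
turn -1.4276244238394
```

View pics/c3.png

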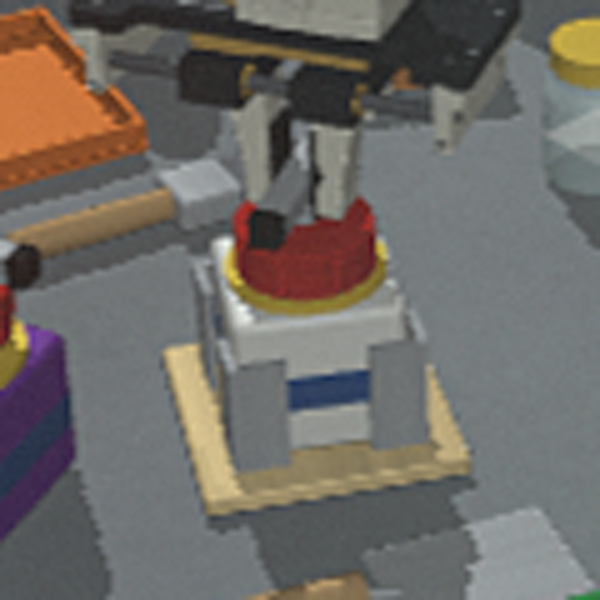

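Torque jumped to 0.6 N m at 4.88 rad (9.3 mm), and the crop shows the lid's rim down on the yellow ring (305,290). That is fully home, so it goes to the green tray. I'll ease the torque, grip firmly and lift.

Emit:
servo_tool(
  series=[0, 0, 0, -0.03, 0, 0, 0, -1, 0, 0, 0, 0, 0, 0, 0, 0, 0, 0, 0, 0],
  newtons=55,
)

```text
time_s: 17.15
position: [0.5263, -0.0329, 0.1903]
tcp_rot: [-3.141, 0.001, -2.337]
contact_force: [5.0, -0.5, -1.3]
gripper_width: 0.0155
grasp_force: 55.0
```

```bash
python3 go.py .5255 -.0332 .1924 -.938
```

```text
t 17.15 pos [ 0.5263 -0.0329  0.1903] yaw -2.3367 q [ 0.31  0.21 -0.45  0.   -0.91 -1.08] F [ 5.  -0.5 -1.3] M [-0.14 -2.05  0.51]
shift mm [ 0.8  0.3 -2.1]
turn -1.398717770742105
```

Emit:
servo_tool(
  series=[0, 0, -4, 0, 0, 0, 0, -6, 0, 0, 0, 0, -8, 0, 0, 0, 0, -8, 0, 0, 0, 0, -8, 0, 0, 0, 0, -8, 0, 0],
)

```text
time_s: 17.9
position: [0.5241, -0.0332, 0.2303]
tcp_rot: [3.138, -0.003, -2.338]
contact_force: [3.7, -0.7, -16.9]
gripper_width: 0.016
grasp_force: 55.0
```

```bash
python3 go.py .5255 -.0332 .1924 -.938
```

```text
t 17.9 pos [ 0.5241 -0.0332  0.2303] yaw -2.3378 q [ 0.31  0.17 -0.4  -0.   -1.01 -1.08] F [  3.7  -0.7 -16.9] M [-0.35 -1.8   0.52]
shift mm [-1.1 -1.1 37.9]
turn -1.3998443520793946
```

Emit:
servo_tool(
  series=[-0.8, -0.6, 0, -0.015, 0, 0, 0, 0, 0, 0],
)

```text
time_s: 18.15
position: [0.5262, -0.0329, 0.2321]
tcp_rot: [3.141, -0.001, -2.322]
contact_force: [0.6, -0.2, -9.4]
gripper_width: 0.0157
grasp_force: 54.8
```

```bash
python3 go.py .5255 -.0332 .1924 -.938
```

```text
t 18.15 pos [ 0.5262 -0.0329  0.2321] yaw -2.3221 q [ 0.31  0.17 -0.4  -0.   -1.01 -1.06] F [ 0.6 -0.2 -9.4] M [-0.04 -0.35  0.12]
shift mm [ 0.7  0.2 39.7]
turn -1.3840929438645302
```

Clean now: Mz is 0.12 and Fz about the pot's weight. I'll lift on out.

Emit:
servo_tool(
  series=[0, 0, -6, 0, 0, 0, 0, -8, 0, 0, 0, 0, -8, 0, 0, 0, 0, -8, 0, 0, 0, 0, -8, 0, 0, 0, 0, -6, 0, 0, 0, 0, -3, 0, 0],
)

```text
time_s: 19.02
position: [0.5268, -0.0328, 0.2797]
tcp_rot: [-3.141, 0.0, -2.322]
contact_force: [-0.7, -0.1, -8.9]
gripper_width: 0.0156
grasp_force: 54.8
```

```bash
python3 go.py .553 -.315 .28; python3 - <<'E'
from h import *
q=cap('side'); cv2.imwrite('pics/c4.png',cv2.resize(q['pixels'][130:400,180:440],(520,540))[:,:,::-1])
E
```

```text
t 19.025 pos [ 0.5268 -0.0328  0.2797] yaw -2.3218 q [ 0.31  0.13 -0.33 -0.   -1.12 -1.06] F [-0.7 -0.1 -8.9] M [ 0.14 -0.1  -0.02]
shift mm [ 188.4 -211.7   -0.3]
```

View pics/c4.png

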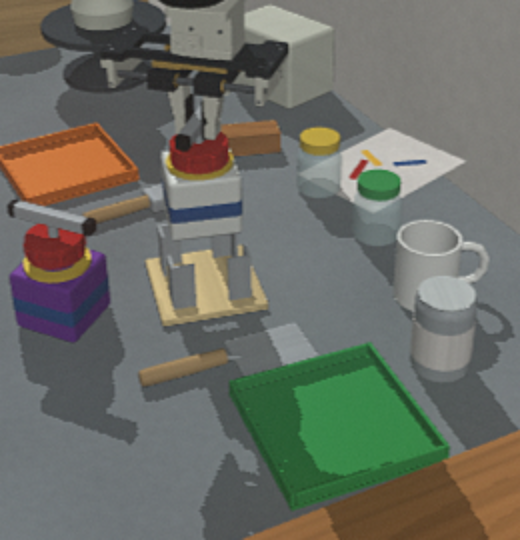

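The picture shows the pot hanging upright, clear above the holder angles (200,200). The way to the green tray (335,425) is open.

Emit:
servo_tool(
  series=[6, -7, 0, 0, 0, 12, -13.5, 0, 0, 0, 18, -20, 0, 0, 0, 20, -22.5, 0, 0, 0, 20, -22.5, 0, 0, 0, 20, -22.5, 0, 0, 0],
)

```text
time_s: 19.82
position: [0.5399, -0.1789, 0.2789]
tcp_rot: [3.141, -0.001, -2.322]
contact_force: [0.1, -0.6, -7.0]
gripper_width: 0.0155
grasp_force: 54.8
```

Emit:
servo_tool(
  series=[20, -22.5, 0, 0, 0, 20, -22.5, 0, 0, 0, 20, -22.5, 0, 0, 0, 16, -18, 0, 0, 0, 10, -11, 0, 0, 0, 6, -7, 0, 0, 0, 0, 0, 0, 0, 0],
)

```text
time_s: 20.7
position: [0.5529, -0.3149, 0.2789]
tcp_rot: [3.141, -0.0, -2.323]
contact_force: [0.2, 0.4, -8.3]
gripper_width: 0.0154
grasp_force: 54.8
```

```bash
python3 go.py .553 -.315 .187
```

```text
t 20.7 pos [ 0.5529 -0.3149  0.2789] yaw -2.3225 q [-0.21  0.3  -0.1  -0.   -1.17 -0.54] F [ 0.2  0.4 -8.3] M [-0.   -0.13 -0.04]
shift mm [ 0.  -0.1 91.9]
```

Emit:
servo_tool(
  series=[0, 0, 8, 0, 0, 0, 0, 15, 0, 0, 0, 0, 18, 0, 0, 0, 0, 18, 0, 0, 0, 0, 15, 0, 0, 0, 0, 8, 0, 0, 0, 0, 5, 0, 0, 0, 0, 2, 0, 0],
)

```text
time_s: 21.7
position: [0.5533, -0.3147, 0.1903]
tcp_rot: [-3.141, 0.0, -2.322]
contact_force: [0.6, -0.1, -8.4]
gripper_width: 0.0157
grasp_force: 54.8
```

Emit:
servo_tool(
  series=[0, 0, 1, 0, 0, 0, 0, 1, 0, 0, 0, 0, 1, 0, 0, 0, 0, 0, 0, 0],
)

```text
time_s: 22.2
position: [0.5531, -0.3145, 0.1873]
tcp_rot: [-3.142, 0.0, -2.322]
contact_force: [-0.2, 0.4, -7.5]
gripper_width: 0.0155
grasp_force: 54.8
```

Emit:
servo_tool(
  series=[0, 0, 1, 0, 0, 0, 0, 0, 0, 0],
)

```text
time_s: 22.45
position: [0.553, -0.3145, 0.1862]
tcp_rot: [3.141, -0.0, -2.322]
contact_force: [0.3, 0.8, -8.8]
gripper_width: 0.0158
grasp_force: 54.8
```

Emit:
servo_tool(
  series=[0, 0, 1, 0, 0, 0, 0, 0, 0, 0],
)

```text
time_s: 22.7
position: [0.5533, -0.3146, 0.1855]
tcp_rot: [-3.141, 0.0, -2.322]
contact_force: [0.5, 0.3, -6.3]
gripper_width: 0.0155
grasp_force: 54.8
```

Emit:
servo_tool(
  series=[0, 0, 0.7, 0, 0, 0, 0, 0, 0, 0],
)

```text
time_s: 22.95
position: [0.5535, -0.3146, 0.1853]
tcp_rot: [-3.14, 0.0, -2.322]
contact_force: [-0.3, 2.1, -0.3]
gripper_width: 0.0155
grasp_force: 54.8
```

Fz has gone to zero, so the pot stands on the tray floor. Release and rise.

Emit:
servo_tool(
  series=[0, 0, 0, 0, 0.5, 0, 0, 0, 0, 0.5, 0, 0, 0, 0, 0.5, 0, 0, 0, 0, 0.5, 0, 0, -15, 0, 0.5, 0, 0, -25, 0, 0.5, 0, 0, -30, 0, 0.5, 0, 0, -30, 0, 0.5],
  newtons=10,
)

```text
time_s: 23.95
position: [0.5531, -0.3146, 0.2868]
tcp_rot: [-3.141, 0.0, -2.322]
contact_force: [-0.6, -0.6, -0.3]
gripper_width: 0.0437
grasp_force: 0.0
```

```bash
python3 - <<'E'
from h import *
q=cap('side'); cv2.imwrite('pics/c5.png',cv2.resize(q['pixels'][130:400,150:440],(580,540))[:,:,::-1])
E
```

```text
(no output)
```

View pics/c5.png

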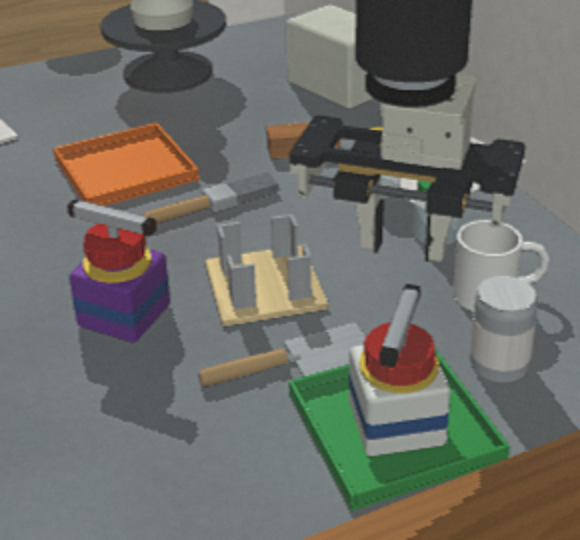

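The pot stands upright in the green tray (400,400) with the lid on the ring. The gripper is clear, and the holder is empty and everything else is in place.

```bash
python3 -c "
from cell import env
print(env.sign_off())"
```

```text
the job is handed in; nothing more can be done
None
```

The lid screwed fully home on the gauge ring (hard stop after about 4.88 rad, 9.3 mm), and the pot now stands upright in the green tray; the job was handed in at about 24 s.

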